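Seal the glass bowl with its vacuum-pump lid

ROBOT

A 6-joint arm with a two-finger parallel gripper is mounted at the origin on the work surface. World frame = base frame: x ahead of the robot, y to its left, z up, the work surface at z = 0. Lengths are in m, angles in rad, forces in N, time in s.
With the tool pointing down it reaches from about 0.275 to 0.725 m from the base axis. Payload 5.6 kg.
Tool frame: the origin (TCP) lies midway between the tips of the shut fingers; the grasp point (between the pads) lies 19 mm behind it; z points along the fingers, y is the direction in which the jaws open and shut (so a half turn about z gives the same grasp; the last joint's range is limited). The gripper opens to 85 mm and grips with 20 to 120 N. Pads are 22 mm wide; open, the fingers measure 114 mm over their backs; the gripper's body (76 mm by 85 mm) begins 54 mm behind the grasp point. The pads swing forward as they close: fully open they stand 13 mm farther back than shut.
Start: joints at [1.55, 0.255, 0.108, 0, -1.424, -0.285], TCP at [0.166, 0.524, 0.231] pointing down, gripper open.
Joint ranges: [-2.95, 2.95], [-1.21, 1.97], [-1.09, 1.5], [-2.87, 1.71], [-2.94, -0.07], [-3.05, 3.05]. Speed limits (rad/s): [2.57, 2.57, 3.14, 3.14, 3.14, 3.14].

INTERFACE

Orientations are given as a unit quaternion [x, y, z, w].
In Python, from bench import ctrl gives the robot as it stands.
- The arm moves only by the shell command python3 -m creep 'ROWS' [FORCE]. ROWS is JSON, a list that holds one entry, the list of rows, each a list of 7 numbers: the shift along the tool's x, y, z in cm, then the turn, a rotation vector about the tool's x, y, z in degrees, then the opening, from 0 (shut) to 1 (fully open). A call has 1 to 5 rows; each row is the pose to reach, as a shift and turn from the pose commanded when the call began, along the tool's axes at that moment; what a row does not reach only later rows make up. A row lasts 1/8 s, in which the tool goes at most 62.5 mm and 10.7 degrees, less where a joint would pass 70% of its speed; a pose out of reach is approached as far as the arm can. A call with a gripper value outside its range is refused whole. The fingers move at their own pace and stop on an object; FORCE is the grip in N (left out, the last holds). Time passes only in rows, so rows that repeat a pose let the fingers close. It gives the time, the measured TCP pose, the force and the opening at its end, in the units of the state.
- ctrl.sense(): the state, without advancing time (a new reading comes with each control period).
- ctrl.camera(name): name is "scene" or "top" or "wrist"; returns a dict with "image" (420x560x3 uint8, red, green, blue), "vfov" (degrees; the focal length in pixels is half the picture's height over the tangent of half this angle, whatever the lens; pixels are square), "cx", "cy" (the principal point, pixels), "k1" (the pictures are not rectified: a ray, as slopes to the right and down, at radius r is drawn at 1 + k1 r^2 times it, then the intrinsics apply), "R" (3x3) and "t" (3): a world point X has camera coordinates R X + t; the wrist camera has in their place "hand_eye" (4x4, takes a point from camera to tool coordinates, whose origin is the TCP and whose axes are the flange's). Camera axes: x right, y down, z forward; pixel columns grow to the right and rows downward; lengths in m; the calibration is good to about 2 mm. A picture is of the moment at which its call begins: read the wrist's pose just before it. There is no depth.
- ctrl.close_job(): hands the job in, once; it reports no verdict.
Trained networks look in a picture, given as the dict that the camera call returned (one of the last four; its "shot" number tells which), for a name from the list of things; names that differ only in an ending like _2 or _b are one class to them, and where a whole thing is asked for, a point or a joint stands for the part that bears it (a point fixed in the world has none). Each returns a list of dicts, best first, with "score" (0 to 1); they miss things now and then, are a little off and sometimes report something else, mostly with a low value. They report only what shows in the picture. A call takes as long as a camera call. They do not tell look-alikes from the thing itself.
- ctrl.look_for(target, picture): "bbox" ([left, top, right, bottom] in pixels, round what is visible of it).
- ctrl.pinpoint(target, picture): "centre" ([column, row] in pixels: a listed point, or the origin of a listed thing).
The state is a dict: "time": time; "joints": joint angles; "qd": joint speeds; "joint_efforts": joint torques, N m; "eef_pos": TCP position; "orientation": TCP orientation; "ft_force": force on the tool from outside, world axes, zero at the start; "ft_torque": the same for the moment, N m; "width": finger opening in m.
Only numpy, scipy, OpenCV 4.12 (cv2) and the standard library are available. Lean on these libraries where they do the work, as an engineer would, in place of code of your own. Each camera call takes 0.05 s, during which the arm holds its last target.

TASK

Seal the glass bowl with the vacuum lid: put the lid on the bowl, push it down past its tight seal until it is fully seated and level on the rim, then work the white pump plunger for at least two full strokes, each one down to its stop and fully back up. Leave the bowl where it stands in the tray, the lid sealed and the plunger up, and do not disturb the ladle or the egg mould.

Things in the scene. Friction and masses are not known exactly. Their poses are not given: they have to be found in the camera images.
- lid: Loose round vacuum lid, 0.4 kg, right way up on the counter. Origin: centre of its underside; z up its axis. Heights above the origin: grey plug, 66 mm radius (60 at the foot), 0-22 mm; slate-blue flange, 80 mm radius, 22-28 mm; slate-blue round collar, 46 mm diameter, 28-58 mm, to grip it by; white plunger, 36 mm diameter, its top at 78 mm when up.
- lid_seat (a point): Centre of the flange's underside, 22 mm over the lid's origin; meets the centre of the bowl's mouth when seated. Sprung, ramped grey seal pieces round the plug reach 72 mm radius and guide the lid in from up to 4 mm off centre. The seal meets the rim with the flange about 10 mm above it; its weight does not seat it: push with about 10-20 N; the last few mm go easily and friction keeps it down.
- pump (a joint): Stroke of the white pump plunger in m: 0 fully up, 0.018 fully down on its stop (top then 2 mm above the collar). Its spring pushes back with 3 N at the top and 9 N at the stop, and returns it by itself.
- pump_top (a point): Centre of the plunger's flat round top (36 mm diameter), on the lid's axis, 78 mm above the lid's origin when up.
- bowl: Loose clear glass bowl, 0.6 kg, 80 mm high, 150 mm outer diameter, standing upright in the upper wooden tray near the tray's end toward the robot. Origin: centre of its underside; z up.
- bowl_rim (a point): Centre of the bowl's mouth, level with the rim, 80 mm above its underside. Inner radius 70 mm, wall 5 mm; the upper 35 mm of the wall is straight.
- tray: Fixed pair of stacked wooden trays, together 300 mm (its x) by 250 mm (its y) by 85 mm high. Origin: centre of the underside, on the counter. The upper tray's floor, where the bowl stands, is 51 mm above the counter; walls 6 mm thick.
- ladle: Loose steel ladle, 215 mm long along its y, 35 mm high, lying in the upper tray beyond the bowl; bystander. Origin: under the middle of its length.
- mould: Loose orange silicone egg mould with six cups, 100 by 150 by 28 mm, on the counter beyond the lid; bystander. Origin: centre of its underside.
- griddle: Fixed black griddle, 300 by 210 mm, 47 mm high, to the right of the tray; bystander. Origin: centre of its underside. A fixed white utensil crock (116 mm across, 150 mm high, with a black spatula standing in it to 335 mm) stands beside it, at the robot's right and nearer the robot.
There are look-alikes about, which are no part of the job. Leave any green, orange or yellow look-alike of the lid alone.

How it is judged:
By the outcome, as a careful person would: the job done as asked, in the order asked, and still so for the second after the job is handed in, with the robot touching nothing.
It also fails if it takes over 54 s, if anything falls off the work surface, if the arm or the gripper's body presses on something with over 40 N, if the wrist force passes 120 N, or if a joint passes its speed limit or range.

## Working session

There is one attempt and no reset: what is moved stays moved. The work goes in short steps, Python scripts to look and compute and a shell command to move; the robot and the scene stay as the last step left them, time stands still between calls to the robot, and variables do not carry over. Pictures are saved under pics/ and viewed, and the job is handed in when it is done.

```bash
mkdir -p pics; ls; cat > h.py <<'E'
import numpy as np, cv2
from bench import ctrl
from scipy.spatial.transform import Rotation as Rn
def ray(p,uv,st=None):
    H,W=p["image"].shape[:2]
    f=H/2/np.tan(np.radians(p["vfov"])/2)
    d=np.array([(uv[0]-p["cx"])/f,(uv[1]-p["cy"])/f])
    k=p["k1"]; s=d.copy()
    for _ in range(30): s=d/(1+k*(s@s))
    v=np.array([s[0],s[1],1.])
    if "R" in p:
        R=np.array(p["R"]);t=np.array(p["t"]); return -R.T@t, R.T@v
    M=np.array(p["hand_eye"]); Q=Rn.from_quat(st["orientation"]).as_matrix()
    return Q@M[:3,3]+np.array(st["eef_pos"]), Q@M[:3,:3]@v
def atz(p,uv,z,st=None):
    o,d=ray(p,uv,st); return o+d*(z-o[2])/d[2]
def save(p,n): cv2.imwrite("pics/"+n,p["image"][:,:,::-1])
def proj(p,X,st=None):
    H,W=p["image"].shape[:2]; f=H/2/np.tan(np.radians(p["vfov"])/2)
    X=np.array(X,float)
    if "R" in p: c=np.array(p["R"])@X+np.array(p["t"])
    else:
        M=np.array(p["hand_eye"]); Q=Rn.from_quat(st["orientation"]).as_matrix()
        c=M[:3,:3].T@(Q.T@(X-np.array(st["eef_pos"]))-M[:3,3])
    s=c[:2]/c[2]; s=s*(1+p["k1"]*(s@s)); return s*f+[p["cx"],p["cy"]]
E
python3 - <<'E'
from h import *
s=ctrl.sense();print({k:np.round(v,3) for k,v in s.items()})
for n in("scene","top","wrist"):
    p=ctrl.camera(n);save(p,n+"0.png")
    for t in("lid","lid_seat","pump_top","bowl","bowl_rim"):
        for r in ctrl.pinpoint(t,p)[:4]:
            z={"lid":0,"lid_seat":.022,"pump_top":.078,"bowl":.051,"bowl_rim":.131}[t]
            print(n,t,round(r["score"],2),np.round(r["centre"]),np.round(atz(p,r["centre"],z,s),3))
E
```

```text
pics
{'time': np.float64(0.0), 'joints': array([ 1.55 ,  0.256,  0.107, -0.   , -1.424, -0.285]), 'qd': array([ 0.001,  0.   ,  0.002, -0.001, -0.   , -0.   ]), 'joint_efforts': array([ 1.0000e-03, -3.8663e+01,  2.3794e+01,  5.3650e+00, -6.0000e-03,
       -0.0000e+00]), 'eef_pos': array([0.165, 0.524, 0.23 ]), 'orientation': array([ 0.988, -0.152, -0.   ,  0.001]), 'ft_force': array([ 0.168, -0.193, -0.252]), 'ft_torque': array([0.078, 0.055, 0.026]), 'width': np.float64(0.085)}
scene lid 0.93 [291. 162.] [0.305 0.191 0.   ]
scene lid 0.79 [344. 136.] [0.315 0.424 0.   ]
scene lid 0.77 [246. 205.] [ 0.37  -0.043  0.   ]
scene lid 0.59 [381. 168.] [0.513 0.406 0.   ]
scene lid_seat 0.89 [329. 188.] [0.491 0.19  0.022]
scene lid_seat 0.86 [250. 196.] [ 0.366 -0.023  0.022]
scene lid_seat 0.77 [286. 158.] [0.298 0.175 0.022]
scene lid_seat 0.74 [378. 162.] [0.5   0.4   0.022]
scene pump_top 0.68 [330. 179.] [0.502 0.179 0.078]
scene pump_top 0.62 [381. 147.] [0.493 0.409 0.078]
scene pump_top 0.62 [249. 179.] [ 0.351 -0.015  0.078]
scene pump_top 0.58 [346. 121.] [0.323 0.413 0.078]
scene bowl_rim 0.83 [230. 252.] [ 0.582 -0.241  0.131]
top lid 0.95 [128. 222.] [0.505 0.399 0.   ]
top lid 0.91 [195. 294.] [0.289 0.182 0.   ]
top lid 0.82 [196. 225.] [0.495 0.185 0.   ]
top lid 0.74 [264. 268.] [ 0.366 -0.021  0.   ]
top lid_seat 0.9 [112. 284.] [0.315 0.424 0.022]
top lid_seat 0.85 [265. 269.] [ 0.361 -0.025  0.022]
top lid_seat 0.78 [195. 225.] [0.49  0.183 0.022]
top lid_seat 0.77 [124. 223.] [0.496 0.402 0.022]
top pump_top 0.67 [116. 216.] [0.505 0.402 0.078]
top pump_top 0.63 [190. 217.] [0.503 0.189 0.078]
top pump_top 0.56 [267. 268.] [ 0.36  -0.032  0.078]
top pump_top 0.55 [189. 291.] [0.296 0.182 0.078]
top bowl 0.7 [338. 200.] [ 0.561 -0.238  0.051]
top bowl_rim 0.85 [342. 190.] [ 0.569 -0.238  0.131]
```

View pics/scene0.png

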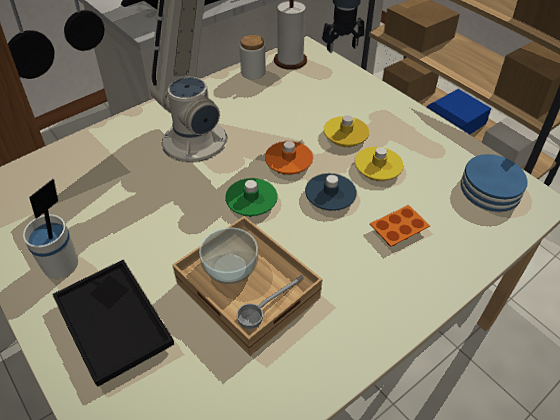

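View pics/top0.png

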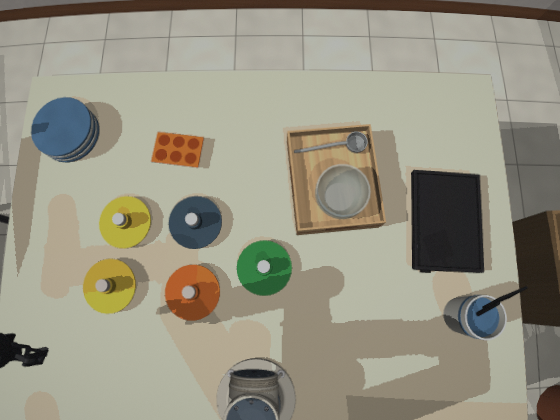

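View pics/wrist0.png

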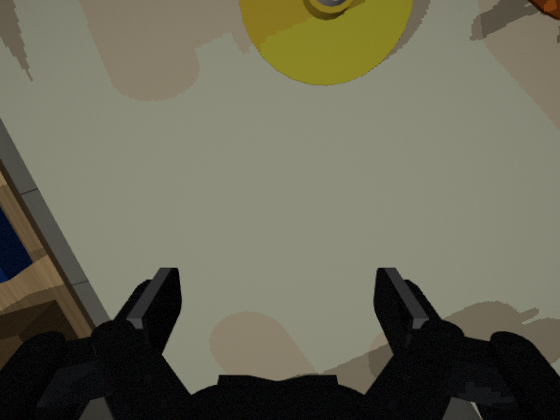

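```bash
python3 - <<'E'
from h import *
s=ctrl.sense()
Q=Rn.from_quat(s["orientation"]).as_matrix();print(np.round(Q,3))
res={}
for n,c in(("top",(195,222)),("scene",(330,190))):
    p=ctrl.camera(n);im=p["image"][:,:,::-1]
    x,y=c; cr=im[y-45:y+45,x-50:x+50]
    cv2.imwrite(f"pics/crop_{n}.png",cv2.resize(cr,None,fx=5,fy=5,interpolation=cv2.INTER_CUBIC))
    if n=="top":
        for z in (.025,):
            hsv=cv2.cvtColor(np.ascontiguousarray(im),cv2.COLOR_BGR2HSV)
            m=((hsv[...,0]>95)&(hsv[...,0]<125)&(hsv[...,1]>80)).astype(np.uint8)
            m[:y-40]=0;m[y+40:]=0;m[:,:x-40]=0;m[:,x+40:]=0
            cs,_=cv2.findContours(m,cv2.RETR_EXTERNAL,cv2.CHAIN_APPROX_NONE)
            k=max(cs,key=cv2.contourArea)
            pts=np.array([atz(p,q[0].astype(float),.028)[:2] for q in cv2.convexHull(k)],np.float32)
            print(cv2.minEnclosingCircle(pts), cv2.fitEllipse(pts))
    b=im[130:260,260:420] if n=="top" else im[200:340,160:340]
    cv2.imwrite(f"pics/bowl_{n}.png",cv2.resize(b,None,fx=4,fy=4,interpolation=cv2.INTER_CUBIC))
    # pinpoint triangulation
    for t in("bowl_rim","pump_top"):
        L=ctrl.pinpoint(t,p)
        g=[r for r in L if t=="bowl_rim" or np.hypot(r["centre"][0]-x,r["centre"][1]-y)<25]
        if g: res.setdefault(t,[]).append(ray(p,g[0]["centre"]))
for t,L in res.items():
    if len(L)==2:
        A=sum(np.eye(3)-np.outer(d,d)/(d@d) for o,d in L); bb=sum((np.eye(3)-np.outer(d,d)/(d@d))@o for o,d in L)
        print(t,np.linalg.solve(A,bb))
E
```

```text
[[ 0.954 -0.301  0.   ]
 [-0.301 -0.954  0.   ]
 [-0.    -0.    -1.   ]]
((0.49837207794189453, 0.18431776762008667), 0.07755912095308304) ((0.498409241437912, 0.18425655364990234), (0.15298990905284882, 0.15349805355072021), 74.24848175048828)
bowl_rim [ 0.56595946 -0.23661848  0.11213443]
pump_top [0.49951416 0.18470831 0.06271727]
```

View pics/crop_top.png

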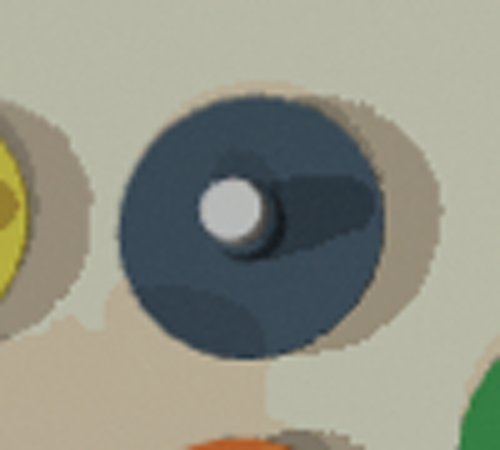

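View pics/bowl_top.png

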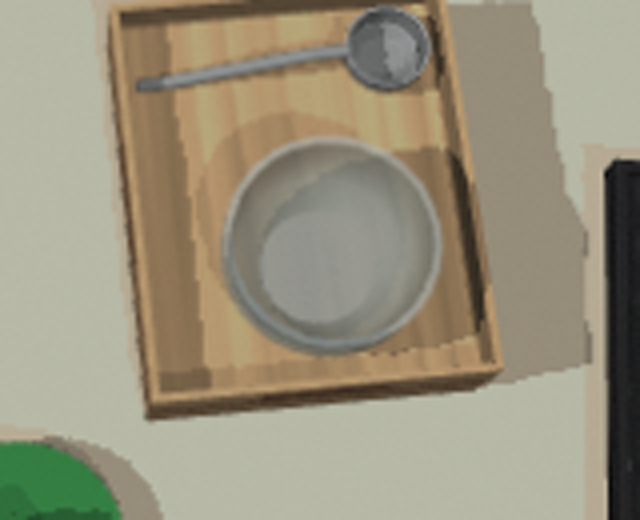

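The lid candidates in the scene picture are:
- yellow at (345,130) and (378,162)
- orange at (288,157)
- green at (250,196)
- slate-blue at (330,190), which is (195,222) in the top view

Only the last is slate-blue with a white plunger, and the crop confirms it. The blue stack at (493,182) is plates. The bowl's rim is centred near (343,191) in the top view. Next I'll move to look at the lid with the wrist camera.

```bash
python3 -m creep '[[[6.4,4.5,0,0,0,0,1],[12.8,9,0,0,0,0,1],[19.2,13.5,0,0,0,0,1],[25.6,18,0,0,0,0,1],[32,22.4,0,0,0,0,1]]]'; python3 -m creep '[[[0,0,0,0,0,0,1],[0,0,0,0,0,0,1]]]'
```

```text
time: 1.82
eef_pos: [0.3564, 0.2747, 0.2316]
orientation: [0.988, -0.152, 0.0, -0.0]
ft_force: [1.4, 0.5, 0.3]
width: 0.0856
time: 2.08
eef_pos: [0.3556, 0.2763, 0.2313]
orientation: [0.988, -0.153, -0.0, -0.0]
ft_force: [0.0, 0.8, -0.1]
width: 0.0857
```

```bash
python3 -m creep '[[[3.2,2.2,0,0,0,0,1],[6.3,4.5,0,0,0,0,1],[6.3,4.5,0,0,0,0,1],[6.3,4.5,0,0,0,0,1]]]'; python3 - <<'E'
from h import *
s=ctrl.sense();p=ctrl.camera("wrist");save(p,"w1.png");print(s["eef_pos"],p["k1"])
for t,z in(("pump_top",.078),("lid_seat",.022)):
    for r in ctrl.pinpoint(t,p)[:3]: print(t,round(r["score"],2),np.round(r["centre"]),np.round(atz(p,r["centre"],z,s),4))
im=p["image"];hsv=cv2.cvtColor(im,cv2.COLOR_RGB2HSV)
m=((hsv[...,0]>95)&(hsv[...,0]<125)&(hsv[...,1]>80)&(hsv[...,2]>25)).astype(np.uint8)
cs,_=cv2.findContours(m,cv2.RETR_EXTERNAL,cv2.CHAIN_APPROX_NONE);k=max(cs,key=cv2.contourArea)
pts=np.array([atz(p,q[0].astype(float),.028,s)[:2] for q in cv2.convexHull(k)],np.float32)
print(cv2.boundingRect(k),cv2.minEnclosingCircle(pts),cv2.fitEllipse(pts))
E
```

```text
time: 2.58
eef_pos: [0.4016, 0.2156, 0.2312]
orientation: [0.988, -0.152, -0.0, -0.0]
ft_force: [0.1, -0.2, 1.2]
width: 0.0851
[0.40155012 0.21556892 0.23116393] -0.03459978419678287
pump_top 0.96 [541. 144.] [ 0.3667 -0.0199  0.078 ]
pump_top 0.95 [ 45. 143.] [0.499  0.3997 0.078 ]
pump_top 0.89 [342. 275.] [0.2924 0.1814 0.078 ]
lid_seat 0.92 [329. 248.] [0.2971 0.1856 0.022 ]
lid_seat 0.85 [277.  69.] [0.4975 0.1847 0.022 ]
lid_seat 0.83 [505. 134.] [ 0.3678 -0.0226  0.022 ]
(195, 0, 165, 148) ((0.4998420774936676, 0.18469052016735077), 0.0790533572435379) ((0.4999832212924957, 0.18450158834457397), (0.15691693127155304, 0.15713562071323395), 165.03794860839844)
```

View pics/w1.png

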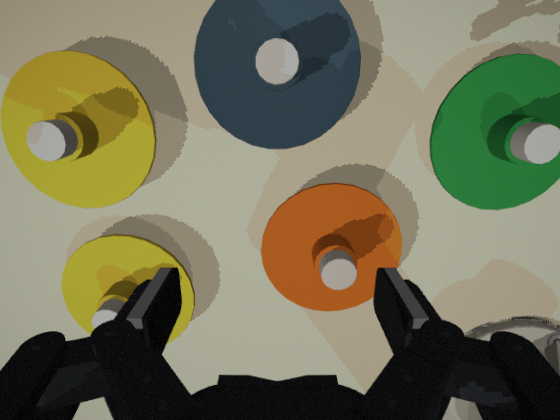

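The wrist view shows the slate-blue lid at the top, with its plunger at (276,61). The circle fit gives about (0.499, 0.1845) with a radius of 79 mm against the stated 80, and the top camera agrees. I'll approach from above.

```bash
python3 -m creep '[[[5,0,3,0,0,0,1],[10.2,0,6,0,0,0,1],[10.2,0,10,0,0,0,1],[10.2,0,10,0,0,0,1],[10.2,0,10,0,0,0,1]]]'; python3 - <<'E'
from h import *
s=ctrl.sense();p=ctrl.camera("top");save(p,"t2.png");q=ctrl.camera("wrist");save(q,"w2.png");print(atz(p,(0,0),0)[0],s["eef_pos"])
E
```

```text
time: 3.35
eef_pos: [0.4998, 0.1847, 0.1331]
orientation: [0.988, -0.151, 0.001, -0.0]
ft_force: [0.1, 1.5, 1.0]
width: 0.0851
1.372948227305996 [0.49982753 0.18465919 0.13313214]
```

View pics/w2.png

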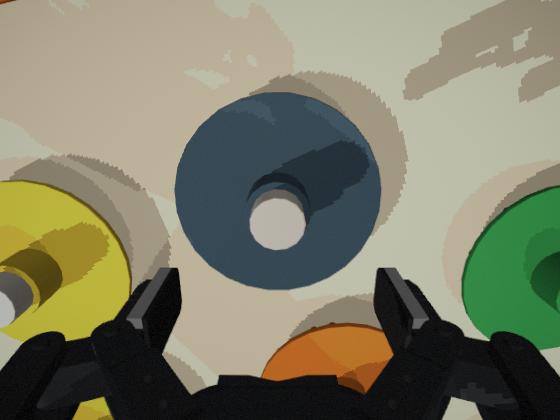

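The lid is centred between the fingers, with the plunger at (277,220). Now I'll descend.

```bash
python3 - <<'E'
from h import *
s=ctrl.sense();p=ctrl.camera("wrist")
print(atz(p,(277,220),.078,s))
E
python3 -m creep '[[[0,0,3,0,0,0,1],[0,0,6,0,0,0,1],[0,0,8.5,0,0,0,1],[0,0,10.4,0,0,0,1],[0,0,10.4,0,0,0,1]]]'; python3 -m creep '[[[0,0,0,0,0,0,0.6],[0,0,0,0,0,0,0.4],[0,0,0,0,0,0,0.3],[0,0,0,0,0,0,0.3],[0,0,0,0,0,0,0.3]]]' 90
python3 - <<'E'
from h import *
p=ctrl.camera("scene");im=p["image"][:,:,::-1][100:240,240:420];cv2.imwrite("pics/s3.png",cv2.resize(im,None,fx=4,fy=4))
print(ctrl.sense()["width"])
E
```

```text
[0.50286552 0.18373769 0.078     ]
time: 4.12
eef_pos: [0.4989, 0.1838, 0.0272]
orientation: [0.988, -0.152, -0.0, 0.0]
ft_force: [1.0, 0.1, 0.4]
width: 0.0857
time: 4.75
eef_pos: [0.5003, 0.1845, 0.029]
orientation: [0.988, -0.152, 0.001, -0.001]
ft_force: [-2.3, 0.4, 6.0]
width: 0.0439
0.04390528595329272
```

View pics/s3.png

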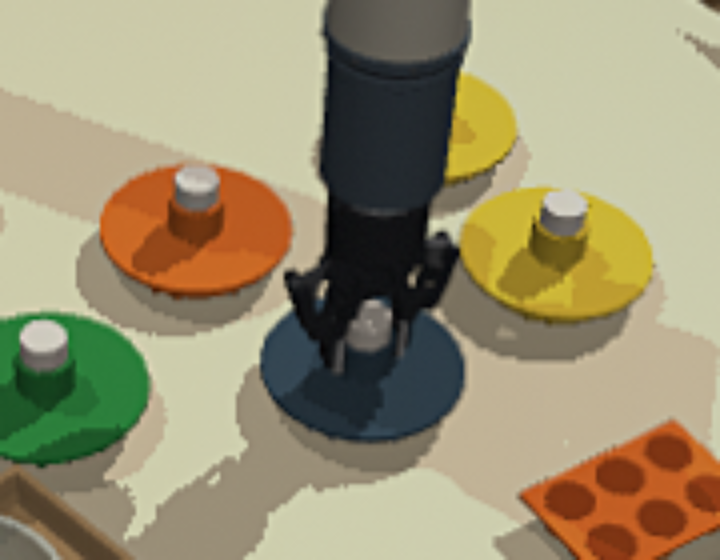

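The gripper has closed on the collar at 44 mm. Lifting.

```bash
python3 -m creep '[[[0,0,-1,0,0,0,0.3],[0,0,-4,0,0,0,0.3],[0,0,-9,0,0,0,0.3],[0,0,-14,0,0,0,0.3],[0,0,-18,0,0,0,0.3]]]';python3 -m creep '[[[0,0,0,0,0,0,0.3],[0,0,0,0,0,0,0.3]]]'
python3 - <<'E'
from h import *
s=ctrl.sense();p=ctrl.camera("wrist");save(p,"w4.png")
b=ctrl.camera("top");r=ctrl.pinpoint("bowl_rim",b)[0];print(r["score"],r["centre"],atz(b,r["centre"],.131))
save(b,"t4.png")
E
```

```text
time: 5.42
eef_pos: [0.499, 0.1836, 0.2096]
orientation: [0.988, -0.152, 0.0, -0.0]
ft_force: [0.2, 0.2, -5.2]
width: 0.0439
time: 5.68
eef_pos: [0.4982, 0.1835, 0.206]
orientation: [0.988, -0.152, -0.001, 0.0]
ft_force: [-0.8, -0.4, -5.5]
width: 0.0438
0.62 [341.6, 191.1] [ 0.56522447 -0.23596763  0.131     ]
```

View pics/w4.png

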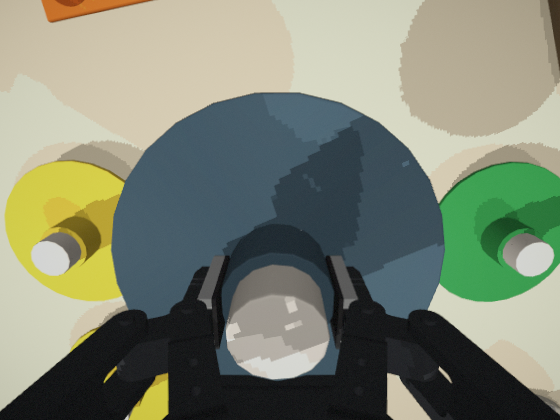

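The lid hangs level and centred. I'll go to a viewpoint short of the bowl to measure bowl and lid in one wrist picture.

```bash
python3 -m creep '[[[0.5,4,-3,0,0,0,0.3],[0.9,8.5,-6,0,0,0,0.3],[1.2,13,-8,0,0,0,0.3],[1.5,17.5,-10,0,0,0,0.3],[1.7,22,-12,0,0,0,0.3]]]';python3 -m creep '[[[0,4,-2,0,0,0,0.3],[0,8,-4,0,0,0,0.3],[0.3,12,-5,0,0,0,0.3],[0.3,16,-5,0,0,0,0.3],[0.3,16,-5,0,0,0,0.3]]]';python3 -m creep '[[[0,0,0,0,0,0,0.3],[0,0,0,0,0,0,0.3]]]'
python3 - <<'E'
from h import *
s=ctrl.sense();p=ctrl.camera("wrist");save(p,"w5.png");print(s["eef_pos"],s["width"])
for r in ctrl.pinpoint("bowl_rim",p)[:2]:print(r,atz(p,r["centre"],.131,s))
E
```

```text
time: 6.45
eef_pos: [0.4484, -0.0325, 0.327]
orientation: [0.988, -0.152, -0.001, 0.0]
ft_force: [-0.1, -0.5, -4.5]
width: 0.0437
time: 7.08
eef_pos: [0.403, -0.1865, 0.3765]
orientation: [0.988, -0.154, -0.001, 0.0]
ft_force: [0.1, 1.2, -4.1]
width: 0.044
time: 7.32
eef_pos: [0.4042, -0.1839, 0.3769]
orientation: [0.988, -0.152, -0.0, -0.0]
ft_force: [0.1, -0.1, -3.3]
width: 0.0439
[ 0.40418241 -0.18392398  0.3768617 ] 0.04392490934658956
```

View pics/w5.png

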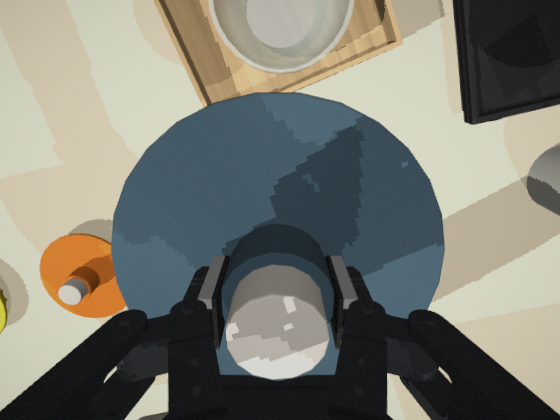

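```bash
python3 -m creep '[[[0.5,0,-4,0,0,0,0.3],[1,0,-8,0,0,0,0.3],[1,0,-11,0,0,0,0.3],[1,0,-11,0,0,0,0.3],[1,0,-11,0,0,0,0.3]]]'
cat > fit.py <<'E'
from h import *
from scipy.optimize import least_squares
def circ(P):
    P=np.array(P);f=lambda q:np.hypot(P[:,0]-q[0],P[:,1]-q[1])-q[2]
    r=least_squares(f,[*P.mean(0)[:2],.075],loss="soft_l1",f_scale=.001);return r.x,np.std(f(r.x))
E
python3 - <<'E'
from fit import *
s=ctrl.sense();p=ctrl.camera("wrist");save(p,"w6.png");print(s["eef_pos"],s["orientation"])
cv2.imwrite("pics/w6b.png",cv2.resize(p["image"][0:110,150:420,::-1],None,fx=2.9,fy=2.9,interpolation=cv2.INTER_CUBIC))
for r in ctrl.pinpoint("bowl_rim",p)[:2]:print(r,atz(p,r["centre"],.131,s))
# lid flange
hsv=cv2.cvtColor(p["image"],cv2.COLOR_RGB2HSV)
m=((hsv[...,0]>95)&(hsv[...,0]<125)&(hsv[...,1]>80)&(hsv[...,2]>25)).astype(np.uint8)
cs,_=cv2.findContours(m,cv2.RETR_EXTERNAL,cv2.CHAIN_APPROX_NONE);k=max(cs,key=cv2.contourArea)
z=s["eef_pos"][2]-.0005
P=[atz(p,q[0].astype(float),z,s)[:2] for q in k if q[0][1]<280]
from scipy.spatial import ConvexHull
P=np.array(P)[[i for i in range(len(P))]]
print("lid",circ(P))
E
```

```text
time: 8.05
eef_pos: [0.4137, -0.1871, 0.4861]
orientation: [0.988, -0.152, -0.001, -0.0]
ft_force: [0.6, 0.2, -4.4]
width: 0.0437
[ 0.41374526 -0.18709019  0.4860573 ] [ 9.88410990e-01 -1.51798858e-01 -8.58678318e-04 -2.89448982e-04]
{'centre': [272.8, 239.4], 'score': 0.68} [ 0.27545562 -0.13651728  0.131     ]
{'centre': [278.6, 24.7], 'score': 0.55} [ 0.56949126 -0.23846102  0.131     ]
lid (array([ 0.43880808, -0.18827003,  0.06032647]), np.float64(0.015154929043398182))
```

View pics/w6b.png

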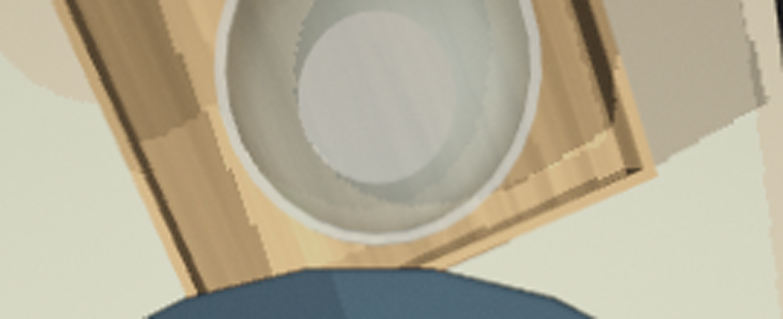

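```bash
python3 - <<'E'
from fit import *
s=ctrl.sense();p=ctrl.camera("wrist");b=ctrl.camera("top");sc=ctrl.camera("scene")
C=[(228,10),(217,70),(230,130),(262,185),(310,225),(380,243),(445,228),(497,185),(530,130),(542,70),(536,10)]
print("bowl hand",circ([atz(p,(150+x/2.9,y/2.9),.131,s)[:2] for x,y in C]))
# radial edge refine in all views: last strong gradient near predicted outer rim
def refine(cam,c0,R,z,st=None,lo=-8,hi=8):
    g=cv2.cvtColor(cam["image"],cv2.COLOR_RGB2GRAY).astype(np.float32)
    out=[]
    for a in np.linspace(0,2*np.pi,72,endpoint=False):
        rr=np.linspace(R+lo*1e-3,R+hi*1e-3,33)
        uv=np.array([proj(cam,[c0[0]+r*np.cos(a),c0[1]+r*np.sin(a),z],st) for r in rr],np.float32)
        if uv.min()<1 or uv[:,0].max()>558 or uv[:,1].max()>418: continue
        if st is not None and uv[:,1].max()>85: continue
        v=cv2.remap(g,uv[:,0].reshape(1,-1).copy(),uv[:,1].reshape(1,-1).copy(),cv2.INTER_LINEAR)[0]
        i=np.argmax(v); out.append([c0[0]+rr[i]*np.cos(a),c0[1]+rr[i]*np.sin(a)])
    return circ(out),len(out)
for it in range(1):
    print("ridge wrist",refine(p,(.567,-.238),.0725,.131,s))
    print("ridge top",refine(b,(.566,-.236),.0725,.131))
    print("ridge scene",refine(sc,(.566,-.237),.0725,.131))
hsv=cv2.cvtColor(p["image"],cv2.COLOR_RGB2HSV)
m=((hsv[...,0]>95)&(hsv[...,0]<125)&(hsv[...,1]>80)&(hsv[...,2]>25)).astype(np.uint8)
cs,_=cv2.findContours(m,cv2.RETR_EXTERNAL,cv2.CHAIN_APPROX_NONE);k=max(cs,key=cv2.contourArea)
z=s["eef_pos"][2]-.0005
P=[atz(p,q[0].astype(float),z,s)[:2] for q in cv2.convexHull(k) if q[0][1]<240]
Q=Rn.from_quat(s["orientation"]).as_matrix()
c,e=circ(P);print("lid",c,e,len(P),"tool off",Q.T@(np.array([*c[:2],z])-s["eef_pos"]))
print(s["eef_pos"])
E
```

```text
bowl hand (array([ 0.56743296, -0.24200849,  0.07409559]), np.float64(0.00046057997059837134))
ridge wrist ((array([ 0.56838424, -0.23959978,  0.0719513 ]), np.float64(0.0005758039010795007)), 36)
ridge top ((array([ 0.56912258, -0.23950313,  0.07619053]), np.float64(0.005375137178996004)), 72)
ridge scene ((array([ 0.5696994 , -0.24101809,  0.07370163]), np.float64(0.0031120558871748343)), 72)
lid [ 0.41388875 -0.18810538  0.07855863] 0.0001436802943915994 33 tool off [0.00076722 0.00058643 0.0004982 ]
[ 0.4133344 -0.1873158  0.4860178]
```

The wrist-camera fits put the bowl rim at about (0.5675, -0.2395). The top and scene fits agree within 2 mm but are noisier. The lid sits within 1 mm of the TCP axis. Now I'll go over the bowl.

```bash
python3 -m creep '[[[4,0.1,2,0,0,0,0.3],[8,0.2,6,0,0,0,0.3],[12,0.3,10,0,0,0,0.3],[16.2,0.3,14,0,0,0,0.3],[16.2,0.3,18,0,0,0,0.3]]]';python3 -m creep '[[[0,0,4,0,0,0,0.3],[0,0,8,0,0,0,0.3],[0,0,9,0,0,0,0.3],[0,0,9,0,0,0,0.3],[0,0,9,0,0,0,0.3]]]'
python3 - <<'E'
from h import *
s=ctrl.sense();print(s["eef_pos"],s["ft_force"]);p=ctrl.camera("scene")
cv2.imwrite("pics/s7.png",cv2.resize(p["image"][140:310,140:350,::-1],None,fx=3.5,fy=3.5,interpolation=cv2.INTER_CUBIC))
E
```

```text
time: 8.93
eef_pos: [0.5687, -0.2394, 0.3018]
orientation: [0.988, -0.152, -0.003, -0.0]
ft_force: [0.6, 0.1, -4.5]
width: 0.0439
time: 9.55
eef_pos: [0.5681, -0.2397, 0.2195]
orientation: [0.988, -0.152, 0.002, 0.0]
ft_force: [0.4, -0.3, -3.9]
width: 0.0438
[ 0.56807117 -0.23972966  0.21953976] [ 0.41044589 -0.348815   -3.87548972]
```

View pics/s7.png

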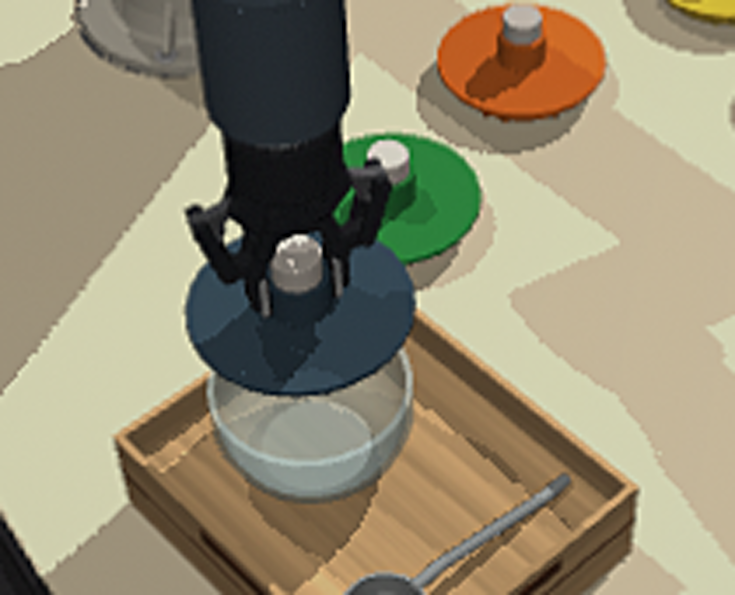

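The lid is over the bowl and lined up. I'll lower it to just above seal contact.

```bash
python3 -m creep '[[[0,0,2,0,0,0,0.3],[0,0,4,0,0,0,0.3],[0,0,5.5,0,0,0,0.3],[0,0,6.5,0,0,0,0.3],[0,0,6.5,0,0,0,0.3]]]' 110
python3 - <<'E'
from h import *
p=ctrl.camera("scene")
cv2.imwrite("pics/s8.png",cv2.resize(p["image"][190:300,170:300,::-1],None,fx=5,fy=5,interpolation=cv2.INTER_CUBIC))
E
```

```text
time: 10.22
eef_pos: [0.5673, -0.2393, 0.1522]
orientation: [0.988, -0.152, 0.0, 0.0]
ft_force: [0.5, -0.2, -4.0]
width: 0.0433
```

View pics/s8.png

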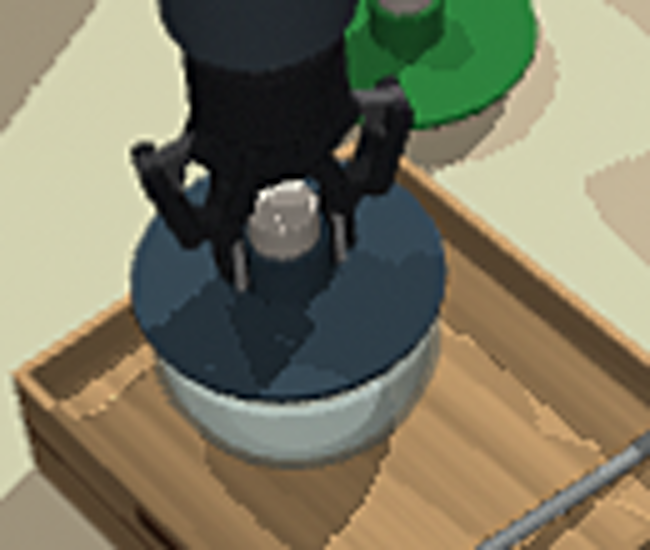

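The plug has entered the mouth with no sideways force. Now I'll press gradually.

```bash
python3 -m creep '[[[0,0,0.3,0,0,0,0.3],[0,0,0.6,0,0,0,0.3],[0,0,0.8,0,0,0,0.3],[0,0,0.8,0,0,0,0.3]]]'; python3 -m creep '[[[0,0,0.2,0,0,0,0.3],[0,0,0.4,0,0,0,0.3],[0,0,0.4,0,0,0,0.3]]]'
```

```text
time: 10.78
eef_pos: [0.5684, -0.2397, 0.1457]
orientation: [0.988, -0.152, 0.002, 0.0]
ft_force: [3.7, -0.7, 2.4]
width: 0.0431
time: 11.15
eef_pos: [0.5682, -0.2395, 0.1409]
orientation: [0.988, -0.152, 0.001, 0.0]
ft_force: [4.9, -0.7, 0.1]
width: 0.0433
```

```bash
python3 -m creep '[[[0,0,0.2,0,0,0,0.3],[0,0,0.2,0,0,0,0.3]]]'; python3 -m creep '[[[0,0,0.2,0,0,0,0.3],[0,0,0.2,0,0,0,0.3]]]'
```

```text
time: 11.4
eef_pos: [0.5677, -0.2393, 0.1383]
orientation: [0.988, -0.152, 0.001, -0.0]
ft_force: [4.8, -1.7, 1.7]
width: 0.043
time: 11.65
eef_pos: [0.5681, -0.2396, 0.1381]
orientation: [0.988, -0.152, 0.002, 0.0]
ft_force: [2.0, -0.1, 9.8]
width: 0.0434
```

```bash
python3 -m creep '[[[0,0,0.2,0,0,0,0.3],[0,0,0.2,0,0,0,0.3]]]';python3 -m creep '[[[0,0,0.2,0,0,0,0.3],[0,0,0.2,0,0,0,0.3]]]'
```

```text
time: 11.9
eef_pos: [0.5682, -0.2396, 0.1381]
orientation: [0.988, -0.152, 0.002, 0.0]
ft_force: [0.2, 2.0, 17.7]
width: 0.0433
time: 12.15
eef_pos: [0.5682, -0.2397, 0.1381]
orientation: [0.988, -0.152, 0.003, 0.001]
ft_force: [-3.5, 5.0, 26.2]
width: 0.0432
```

The lid hit a hard stop at TCP z 0.138, the expected seated height of 0.1379, and held there up to 26 N. I'll unload, open and rise.

```bash
python3 -m creep '[[[0,0,-0.5,0,0,0,0.3],[0,0,-0.5,0,0,0,0.6],[0,0,-0.5,0,0,0,1],[0,0,-0.5,0,0,0,1],[0,0,-0.5,0,0,0,1]]]';python3 -m creep '[[[0,0,-0.5,0,0,0,1],[0,0,-2,0,0,0,1],[0,0,-5,0,0,0,1],[0,0,-9,0,0,0,1],[0,0,-11,0,0,0,1]]]'
python3 - <<'E'
from h import *
s=ctrl.sense();p=ctrl.camera("wrist");save(p,"w9.png");q=ctrl.camera("scene");print(s["eef_pos"],s["ft_force"])
cv2.imwrite("pics/s9.png",cv2.resize(q["image"][190:300,170:300,::-1],None,fx=5,fy=5,interpolation=cv2.INTER_CUBIC))
for t,z in(("pump_top",.187),("lid_seat",.131)):
  for n,P,S in(("w",p,s),("s",q,None)):
    for r in ctrl.pinpoint(t,P)[:6]:
        X=atz(P,r["centre"],z,S)
        if np.hypot(*(X[:2]-[.568,-.239]))<.05: print(n,t,r,X)
E
```

```text
time: 12.78
eef_pos: [0.5667, -0.2393, 0.1368]
orientation: [0.988, -0.152, -0.001, -0.0]
ft_force: [0.0, 0.1, -0.1]
width: 0.0853
time: 13.4
eef_pos: [0.5679, -0.2398, 0.2515]
orientation: [0.988, -0.152, 0.003, 0.001]
ft_force: [0.7, 0.7, -0.4]
width: 0.0853
[ 0.56785738 -0.23976178  0.25146923] [ 0.69775319  0.65003016 -0.3682277 ]
w pump_top {'centre': [278.0, 220.7], 'score': 0.75} [ 0.56689345 -0.24059774  0.187     ]
s pump_top {'centre': [224.0, 236.5], 'score': 0.46} [ 0.57329666 -0.24872176  0.187     ]
s lid_seat {'centre': [230.7, 245.7], 'score': 0.92} [ 0.56760166 -0.22893744  0.131     ]
```

View pics/w9.png

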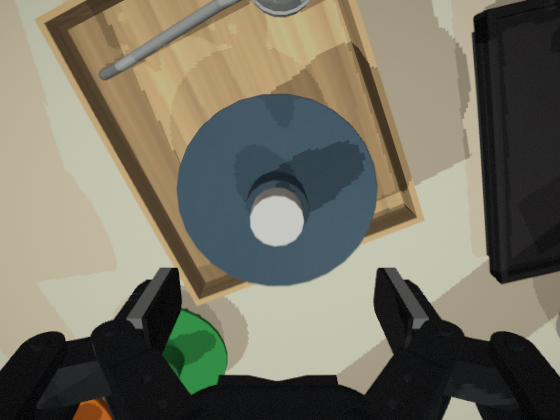

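View pics/s9.png

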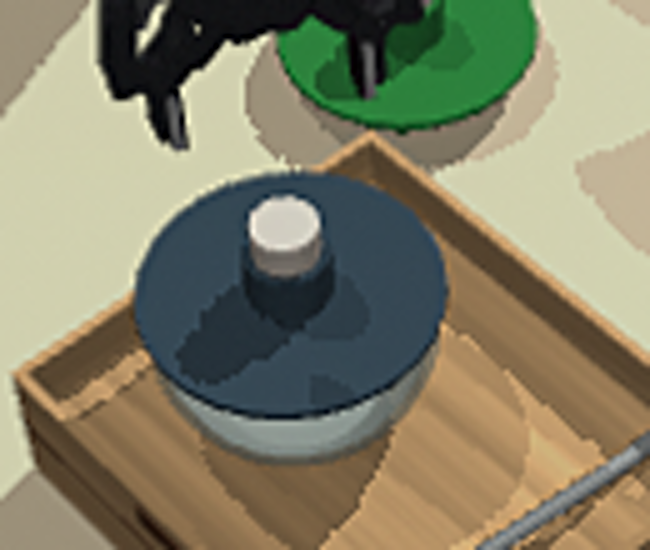

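The lid looks level and seated, with the plunger up at (277,220) in the wrist picture. I'll shut the fingers to make a pusher and come down just above the plunger.

```bash
python3 -m creep '[[[0,0,0,0,0,0,0.6],[0,0,0,0,0,0,0.3],[0,0,2,0,0,0,0],[0,0,4,0,0,0,0],[0,0,5,0,0,0,0]]]' 60;python3 -m creep '[[[0,0,0,0,0,0,0],[0,0,0,0,0,0,0],[0,0,0,0,0,0,0]]]'
python3 - <<'E'
from fit import *
s=ctrl.sense();p=ctrl.camera("wrist");save(p,"w10.png");print(s["eef_pos"],s["ft_force"],s["width"])
q=ctrl.camera("scene")
for n,cam,st in(("w",p,s),("s",q,None),("t",ctrl.camera("top"),None)):
    hsv=cv2.cvtColor(cam["image"],cv2.COLOR_RGB2HSV)
    m=((hsv[...,0]>95)&(hsv[...,0]<125)&(hsv[...,1]>80)&(hsv[...,2]>25)).astype(np.uint8)
    mm=np.zeros_like(m);c=proj(cam,[.568,-.239,.137],st).astype(int);r=130 if n=="w" else 36
    cv2.circle(mm,tuple(int(v) for v in c),r,1,-1);m&=mm
    cs,_=cv2.findContours(m,cv2.RETR_EXTERNAL,cv2.CHAIN_APPROX_NONE);k=max(cs,key=cv2.contourArea)
    P=np.array([atz(cam,v[0].astype(float),.137,st)[:2] for v in cv2.convexHull(k) if n!="w" or v[0][1]<260],np.float32)
    print(n,circ(P),np.round(cv2.fitEllipse(P)[1],4))
E
```

```text
time: 14.32
eef_pos: [0.5665, -0.2391, 0.1959]
orientation: [0.988, -0.152, -0.001, -0.0]
ft_force: [0.4, 0.3, -0.5]
width: 0.0
time: 14.7
eef_pos: [0.5675, -0.2394, 0.1982]
orientation: [0.988, -0.152, 0.001, 0.0]
ft_force: [0.8, -0.4, -0.3]
width: -0.0
[ 0.56749618 -0.23939926  0.19816099] [ 0.83304993 -0.40391245 -0.34231198] -9.272928559579725e-06
w (array([ 0.56793808, -0.23996319,  0.07857644]), np.float64(0.003970249635035021)) [0.1327 0.1558]
s (array([ 0.5733394 , -0.24177351,  0.07823182]), np.float64(0.0003997876509153975)) [0.1558 0.1571]
t (array([ 0.56608932, -0.23871938,  0.07712158]), np.float64(0.0006019567450668706)) [0.151  0.1551]
```

View pics/w10.png

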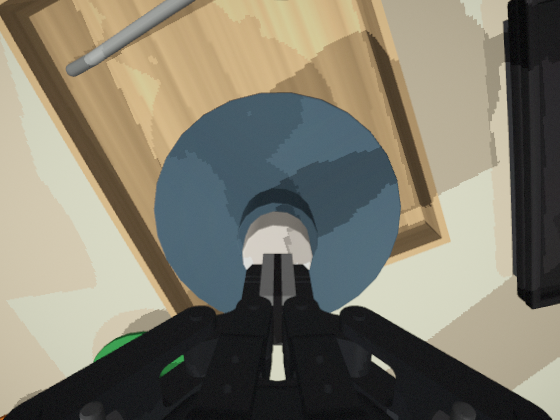

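The shut tips are centred over the plunger at (278,255). First stroke down:

```bash
python3 -m creep '[[[0,0,0.9,0,0,0,0],[0,0,1.6,0,0,0,0],[0,0,2.2,0,0,0,0],[0,0,2.7,0,0,0,0],[0,0,2.7,0,0,0,0]]]'; python3 -m creep '[[[0,0,0.3,0,0,0,0],[0,0,0.5,0,0,0,0],[0,0,0.5,0,0,0,0]]]'
```

```text
time: 15.48
eef_pos: [0.5674, -0.2394, 0.1711]
orientation: [0.988, -0.152, 0.001, 0.0]
ft_force: [-0.8, 0.9, 8.0]
width: -0.0
time: 15.85
eef_pos: [0.5675, -0.2394, 0.169]
orientation: [0.988, -0.152, 0.002, 0.001]
ft_force: [-5.0, 5.4, 18.1]
width: 0.0001
```

The plunger hit its stop at z 0.169 with 18 N. Back up:

```bash
python3 -m creep '[[[0,0,-0.8,0,0,0,0],[0,0,-1.8,0,0,0,0],[0,0,-2.8,0,0,0,0],[0,0,-3.4,0,0,0,0],[0,0,-3.4,0,0,0,0]]]'
python3 - <<'E'
from h import *
p=ctrl.camera("scene");print(ctrl.sense()["eef_pos"])
cv2.imwrite("pics/s11.png",cv2.resize(p["image"][190:300,170:300,::-1],None,fx=5,fy=5,interpolation=cv2.INTER_CUBIC))
E
```

```text
time: 16.48
eef_pos: [0.567, -0.2393, 0.1991]
orientation: [0.988, -0.152, -0.0, -0.0]
ft_force: [0.1, -0.5, -0.5]
width: -0.0002
[ 0.56689896 -0.23916888  0.19871921]
```

View pics/s11.png

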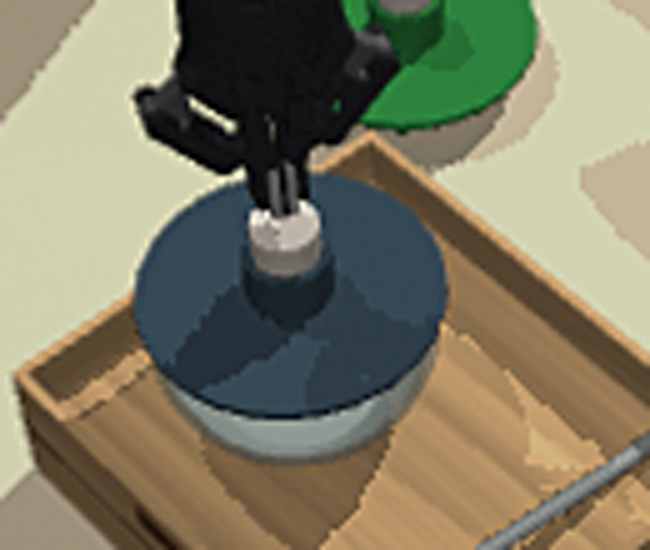

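The plunger is back up at crop position (285,235), and the lid hasn't moved. I'll do strokes two and three, the third for margin.

```bash
python3 -m creep '[[[0,0,1,0,0,0,0],[0,0,2,0,0,0,0],[0,0,2.8,0,0,0,0],[0,0,3.4,0,0,0,0],[0,0,3.4,0,0,0,0]]]'; python3 -m creep '[[[0,0,0,0,0,0,0]]]'; python3 -m creep '[[[0,0,-0.8,0,0,0,0],[0,0,-1.8,0,0,0,0],[0,0,-2.8,0,0,0,0],[0,0,-3.4,0,0,0,0],[0,0,-3.4,0,0,0,0]]]'
 python3 -m creep '[[[0,0,1,0,0,0,0],[0,0,2,0,0,0,0],[0,0,2.8,0,0,0,0],[0,0,3.4,0,0,0,0],[0,0,3.4,0,0,0,0]]]'; python3 -m creep '[[[0,0,0,0,0,0,0]]]'; python3 -m creep '[[[0,0,-0.8,0,0,0,0],[0,0,-1.8,0,0,0,0],[0,0,-2.8,0,0,0,0],[0,0,-3.4,0,0,0,0],[0,0,-3.4,0,0,0,0]]]'
```

```text
time: 17.15
eef_pos: [0.5673, -0.2394, 0.1689]
orientation: [0.988, -0.152, 0.002, 0.001]
ft_force: [-5.4, 6.2, 19.9]
width: 0.0003
time: 17.27
eef_pos: [0.5673, -0.2394, 0.169]
orientation: [0.988, -0.152, 0.002, 0.001]
ft_force: [-6.0, 4.8, 20.2]
width: 0.0
time: 17.9
eef_pos: [0.5671, -0.2393, 0.199]
orientation: [0.988, -0.152, -0.0, -0.0]
ft_force: [-0.2, -0.0, -0.4]
width: 0.0001
time: 18.52
eef_pos: [0.5673, -0.2394, 0.169]
orientation: [0.988, -0.152, 0.002, 0.001]
ft_force: [-5.8, 5.6, 20.5]
width: -0.0001
time: 18.65
eef_pos: [0.5673, -0.2394, 0.169]
orientation: [0.988, -0.152, 0.002, 0.001]
ft_force: [-6.9, 6.4, 20.8]
width: -0.0001
time: 19.27
eef_pos: [0.5671, -0.2393, 0.199]
orientation: [0.988, -0.152, -0.0, -0.0]
ft_force: [0.2, 0.9, -0.8]
width: -0.0001
```

All three strokes ended at 0.169 m, held by the stop. I'll retreat upward and do a final check.

```bash
python3 -m creep '[[[0,0,-3,0,0,0,0],[0,0,-7,0,0,0,0],[-3,0,-11,0,0,0,0],[-6,0,-14,0,0,0,0],[-8,0,-15,0,0,0,0]]]'; python3 -m creep '[[[0,0,0,0,0,0,0],[0,0,0,0,0,0,0]]]'
python3 - <<'E'
from fit import *
s=ctrl.sense();p=ctrl.camera("wrist");q=ctrl.camera("scene");save(p,"w12.png");save(q,"s12f.png")
cv2.imwrite("pics/s12.png",cv2.resize(q["image"][160:340,160:420,::-1],None,fx=3,fy=3,interpolation=cv2.INTER_CUBIC))
hsv=cv2.cvtColor(p["image"],cv2.COLOR_RGB2HSV)
m=((hsv[...,0]>95)&(hsv[...,0]<125)&(hsv[...,1]>80)&(hsv[...,2]>25)).astype(np.uint8)
cs,_=cv2.findContours(m,cv2.RETR_EXTERNAL,cv2.CHAIN_APPROX_NONE);k=max(cs,key=cv2.contourArea)
P=np.array([atz(p,v[0].astype(float),.137,s)[:2] for v in cv2.convexHull(k)],np.float32)
print(circ(P),cv2.fitEllipse(P)[1],s["ft_force"])
E
```

```text
time: 19.9
eef_pos: [0.4902, -0.2152, 0.3512]
orientation: [0.988, -0.152, 0.002, 0.0]
ft_force: [0.4, -0.7, 0.1]
width: 0.0002
time: 20.15
eef_pos: [0.4909, -0.215, 0.3481]
orientation: [0.988, -0.152, -0.001, -0.0]
ft_force: [-0.0, -0.0, -0.5]
width: 0.0002
(array([ 0.56747842, -0.23995446,  0.07855984]), np.float64(0.00031950593016696557)) (0.15655291080474854, 0.15766365826129913) [-0.00281511 -0.03688946 -0.5091837 ]
```

View pics/w12.png

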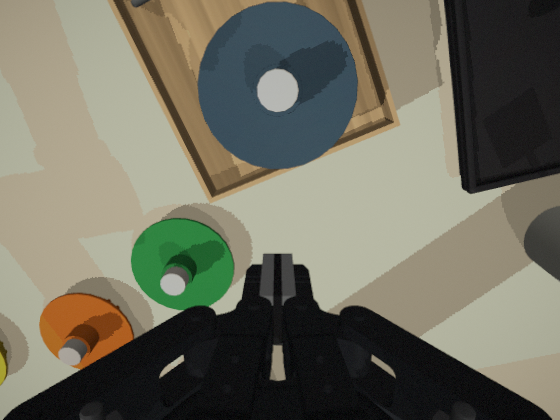

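View pics/s12.png

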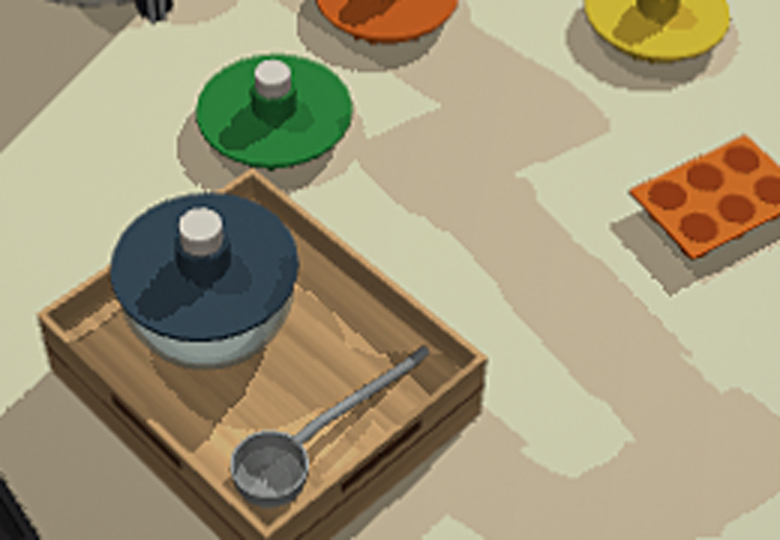

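The final pictures show the lid level on the bowl, with its flange circle round to 1 mm and its plunger up (white top at (277,90) in the wrist view). The bowl is still in the tray, and the ladle and mould are where they were.

```bash
python3 -c "from bench import ctrl;print(ctrl.close_job())"
```

```text
the job is handed in; nothing more can be done
None
```

The bowl is sealed: I gripped the slate-blue lid by its collar, set it on the bowl and pushed it past the seal. It hit a hard stop at the expected seated height, about 0.138 m TCP against 0.1379, and held there up to 26 N. I then worked the plunger through three strokes with the shut fingertips. Each went down to its stop at 0.169 m under 18–21 N, and the arm then lifted clear so the plunger could spring back. I handed the job in at about 20 s.

**Last checks:** The flange looked level and centred on the bowl (0.5675, -0.240), and the plunger was up. I saw it up in pictures after strokes one and three, but took none between two and three. The bowl was still in the tray, the ladle and mould looked undisturbed, and nothing was touching the robot.

**Disagreements:** The cameras differed by a few mm on positions. The scene camera put the lid about 6 mm further out in x than the wrist camera did, and its pinpoint readings were off by around 10 mm. I relied on the wrist camera, and the lid went in with under 5 N of sideways force. One flange fit, made with the shut gripper partly blocking the view, came out distorted, and I ignored it.

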